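# Set the bowl cutter's speed and start it

### The job

On the bowl cutter, push the lever of the speed selector round clockwise with a fingertip, click by click, until it rests at the fifth of the seven marks, without running past it to the sixth. Then press the larger round button, start, all the way down with a fingertip and let it come back up. Grip nothing and don't squeeze or force the lever, don't press start before the speed is set, and leave the small pulse button and all the loose kitchen things alone.

Things in the scene. Friction and masses are not known exactly. Their poses are not given: they have to be found in the camera images.
- cutter: The bowl cutter, a fixed machine: base 250 mm (its x) by 440 mm (its y), flat deck 70 mm above the table; origin at the centre of its underside, z up. A lidded steel bowl (180 mm across, top 155 mm above the table) is fixed on it at y = +115 mm. Selector axis at x = 25, y = -100 mm; start button at x = -85, y = -175; pulse button at x = -85, y = -95.
- selector (a joint): Turn of the speed selector's lever about a vertical axis, rad, clockwise from above. Seven detents 30 degrees apart, 0 (first, smallest mark) to 3.142; fifth mark 2.094. At 0 the lever points along the cutter's +y, at 1.571 along its +x. Springs into the nearest notch, tips over halfway between marks; about 4 N at the lever's end per click. Starts at the first, second or third mark, rarely balanced between two.
- selector_axis (a point): On the selector's axis, at the top of the lever, 101 mm above the table. The hub is 34 mm across, on a skirt disc 68 mm across whose top is 77 mm above the table.
- selector_tip (a point): Middle of the outer end of the selector's black one-sided lever, 62 mm from the axis, 89 mm above the table. The lever is a straight bar 12 mm thick from the axis to this point; its upright sides run from 77 to 101 mm above the table.
- fifth_mark (a point): The fifth of seven round black marks on the deck round the selector, 81 mm from its axis, 70 mm above the table; the marks are 6 mm across at the first and grow to 13 mm at the seventh.
- start_button (a joint): Travel of the start button, m: 0 = up, 0.006 = fully down (about 5 N); it springs back.
- start_button_top (a point): Middle of the top of the start button, the larger of two round grey push buttons on the deck (36 mm across), 92 mm above the table when up, pressed straight down.
- pulse_button (a joint): Travel of the pulse button, m: 0 = up, 0.006 = fully down.
- pulse_button_top (a point): Middle of the top of the pulse button, the smaller of the two (18 mm across); to be left alone.
- shaker: Loose glass shaker with steel cap, 38 mm across, 65 mm high, standing on the cutter's deck; origin under its centre. Leave alone.
- sauce_cup: Loose steel cup, 52 mm across, 35 mm high, standing on the cutter's deck; origin under its centre. Leave alone.
- squeeze_bottle: Loose clear bottle, 56 mm across, 150 mm high, on the table to the right of the cutter; origin under its centre. Leave alone.
- spatula: Loose spatula, 240 mm long, lying on the table; origin at its middle, blade towards its +x. Leave alone.
- jar: Loose glass jar with paper label, 72 mm across, 90 mm high, on the table; origin under its centre. Leave alone.
- prep_bowl: Loose steel bowl, 120 mm across, 55 mm high, on the table; origin under its centre. Leave alone.
- pan_lid: Loose flat steel pan lid with a knob, 105 by 170 mm, 22 mm high, on the table; origin under its centre. Leave alone.

How it is judged:
By the outcome, as a careful person would: the job done as asked, in the order asked, and still so for the second after the job is handed in, with the robot touching nothing.
It also fails if it takes over 64 s, if anything falls off the work surface, if the arm or the gripper's body presses on something with over 40 N, if the wrist force passes 120 N, or if a joint passes its speed limit or range.

### The arm

A 6-joint arm with a two-finger parallel gripper is mounted at the origin on the work surface. World frame = base frame: x ahead of the robot, y to its left, z up, the work surface at z = 0. Lengths are in mm, angles in degrees, forces in N, time in s.
With the tool pointing down it reaches from about 300 to 850 mm from the base axis. Payload 4.2 kg.
Tool frame: the origin (TCP) lies midway between the tips of the shut fingers; the grasp point (between the pads) lies 19 mm behind it (env.grip_point_offset is the distance from the TCP to the grasp point, in mm); z points along the fingers, x is the direction in which the jaws open and shut, and the axes are right-handed (so a half turn about z gives the same grasp; the last joint's range is limited). The gripper opens to 91 mm and grips with 3 to 60 N. Pads are 32 mm wide; open, the fingers measure 118 mm over their backs; the gripper's body (76 mm by 178 mm) begins 60 mm behind the grasp point.
Start: joints at [-73.339, 18.312, 89.639, -0, 72.044, -1.146], TCP at [175.85, -547.467, 213.976] pointing down, gripper open.
Joint ranges: [-177.97, 177.97], [-48.28, 115.42], [12.27, 149.76], [-77.06, 257.06], [2.81, 150.46], [-146.56, 146.56]. Speed limits (degrees/s): [147.25, 147.25, 180, 180, 180, 180].

### API

Orientations are given as [roll, pitch, yaw] about the fixed x, y, z axes, in that order (R = Rz(yaw) Ry(pitch) Rx(roll)).
In Python, from workcell import env gives the robot as it stands.
- The arm moves only by the shell command python3 -m pendant 'ROWS' [FORCE]. ROWS is JSON, a list of rows, each an object with "xyz": the shift along the tool's x, y, z in m, a list of three; "roll": the turn about the tool's z in degrees; "jaw": the closure, from 0 (fully open) to 1 (shut). A call has exactly 8 rows; each row is the pose to reach, as a shift and turn from the pose commanded when the call began, along the tool's axes at that moment; what a row does not reach only later rows make up. A row lasts 1/8 s, in which the tool goes at most 62.5 mm and 10.7 degrees, less where a joint would pass 70% of its speed; a pose out of reach is approached as far as the arm can. A call with a gripper value outside its range is refused whole. The fingers move at their own pace and stop on an object; FORCE is the grip in N (left out, the last holds). Time passes only in rows, so rows that repeat a pose let the fingers close, or fill a call up. It gives the time, the measured TCP pose, the force and the opening at its end, in the units of the state.
- env.state(): the state, without advancing time (a new reading comes with each control period).
- env.grab_frame(name): name is "scene" or "top" or "wrist"; returns (picture, depth): 400x640x3 uint8, blue, green, red; 400x640 float32, mm along the optical axis (not along the pixel's ray), 0 where there is no reading.
- env.camera_params(name): a dict with "camera_matrix" (3x3 intrinsics, pixels), "cam_to_world" (4x4, takes a point from camera to world coordinates); the wrist camera has in their place "hand_eye" (4x4, takes a point from camera to tool coordinates, whose origin is the TCP and whose axes are the tool frame's). Camera axes: x right, y up, looking along -z (the intrinsics and any distortion apply to the point x, -y, -z); pixel columns grow to the right and rows downward; lengths in mm; the calibration is good to about 2 mm. The wrist camera is an equidistant fisheye: a pixel r from the principal point sees the ray r / f radians off the axis. A picture is of the moment at which its call begins: read the wrist's pose just before it. camera_params takes no time and is no camera call.
- env.job_done(): hands the job in, once; it reports no verdict.
The state is a dict: "time_s": time; "qpos": joint angles; "qvel": joint speeds; "effort": joint torques, N m; "ee_pos": TCP position; "ee_rot": TCP orientation; "force": force on the tool from outside, world axes, zero at the start; "torque": the same for the moment, N m; "gripper_width": finger opening in mm.
Only numpy, scipy, OpenCV 4.12 (cv2) and the standard library are available. Lean on these libraries where they do the work, as an engineer would, in place of code of your own. Each camera call takes 0.05 s, during which the arm holds its last target. There are 200 camera calls.

## Working session

There is one attempt and no reset: what is moved stays moved. The work goes in short steps, Python scripts to look and compute and a shell command to move; the robot and the scene stay as the last step left them, time stands still between calls to the robot, and variables do not carry over. Pictures are saved under pics/ and viewed, about 8 in all and at most 12, crops included, and the job is handed in when it is done.

```bash
mkdir -p pics; cat > h.py <<'E'
import numpy as np, cv2
from workcell import env
def px2w(name,d,u,v,z=None):
    p=env.camera_params(name);K=np.array(p["camera_matrix"]);T=np.array(p["cam_to_world"])
    r=np.array([(u-K[0,2])/K[0,0],-(v-K[1,2])/K[1,1],-1.])
    if z is None: return (T@np.r_[r*d[int(v),int(u)],1])[:3]
    w=T[:3,:3]@r; return T[:3,3]+w*(z-T[2,3])/w[2]
E
python3 - <<'E'
from h import *
for n in("top","scene"):
    p,d=env.grab_frame(n); cv2.imwrite(f"pics/{n}0.png",p); np.save(n+"0.npy",d); print(env.camera_params(n))
s=env.state();print(s)
E
```

```text
{'camera_matrix': array([[505.53206685,   0.        , 315.37967004],
       [  0.        , 505.53206685, 205.31913396],
       [  0.        ,   0.        ,   1.        ]]), 'cam_to_world': array([[ 2.93146089e-02,  9.97138207e-01, -6.96853675e-02,
         4.42820022e+02],
       [-9.99570147e-01,  2.92140857e-02, -2.46144775e-03,
        -1.76233987e+01],
       [-4.18609291e-04,  6.97275695e-02,  9.97565983e-01,
         1.70010427e+03],
       [ 0.00000000e+00,  0.00000000e+00,  0.00000000e+00,
         1.00000000e+00]])}
{'camera_matrix': array([[383.05219198,   0.        , 315.21408456],
       [  0.        , 383.05219198, 204.4427716 ],
       [  0.        ,   0.        ,   1.        ]]), 'cam_to_world': array([[ 7.87878280e-01, -3.73167787e-01,  4.89891435e-01,
         1.04451580e+03],
       [ 6.15740741e-01,  4.90970166e-01, -6.16288598e-01,
        -6.24735904e+02],
       [-1.05430266e-02,  7.87206516e-01,  6.16599340e-01,
         7.11197211e+02],
       [ 0.00000000e+00,  0.00000000e+00,  0.00000000e+00,
         1.00000000e+00]])}
{'time_s': 0.1, 'qpos': array([-7.33409614e+01,  1.83473699e+01,  8.96991534e+01, -8.01837846e-04,
        7.20451973e+01, -1.14622281e+00]), 'qvel': array([-0.01286709, -0.19946321, -0.14559994,  0.04760603,  0.08704369,
       -0.06548531]), 'effort': array([-2.51064637e-05, -4.13335669e+01, -2.32509273e+01,  7.29383086e-02,
        4.22388967e-02, -6.30134537e-05]), 'ee_pos': array([ 175.68728902, -547.02146718,  213.21224324]), 'ee_rot': array([-1.79998927e+02,  9.17175166e-02, -7.21944899e+01]), 'force': array([-0.03233059, -0.33203209,  0.15420405]), 'torque': array([ 0.00290927, -0.0435724 , -0.03968253]), 'gripper_width': 91.08724707260016}
```

View pics/top0.png

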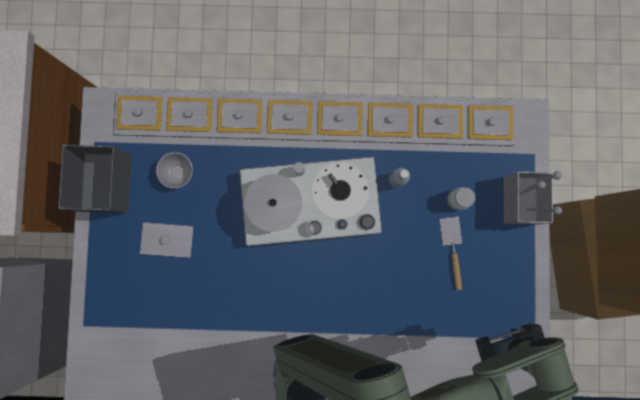

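View pics/scene0.png

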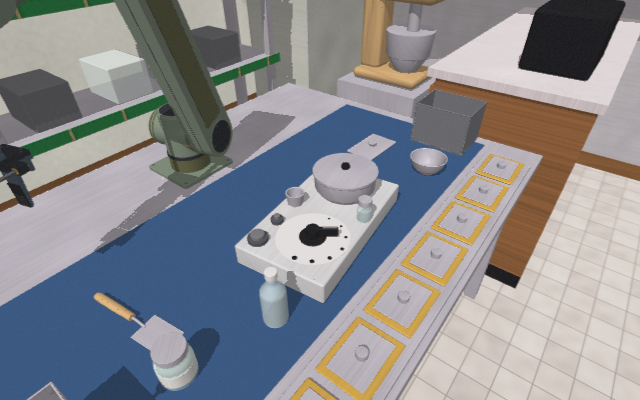

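The top view shows the cutter at about (240–380, 158–245), with the hub near (341,190), start near (367,222), pulse near (342,224), the shaker at (299,170) and the cup at (313,228). I'll enlarge it.

```bash
python3 - <<'E'
from h import *
a=cv2.imread("pics/top0.png")[150:250,235:385]; b=cv2.imread("pics/scene0.png")[150:300,230:410]
a=cv2.resize(a,(780,520),interpolation=cv2.INTER_CUBIC)
for i in range(240,385,10): cv2.line(a,(int((i-235)*5.2),0),(int((i-235)*5.2),6 if i%50 else 18),(0,0,255),1)
for i in range(150,250,10): cv2.line(a,(0,int((i-150)*5.2)),(6 if i%50 else 18,int((i-150)*5.2)),(0,0,255),1)
cv2.imwrite("pics/c1.png",a)
E
```

```text
(no output)
```

View pics/c1.png

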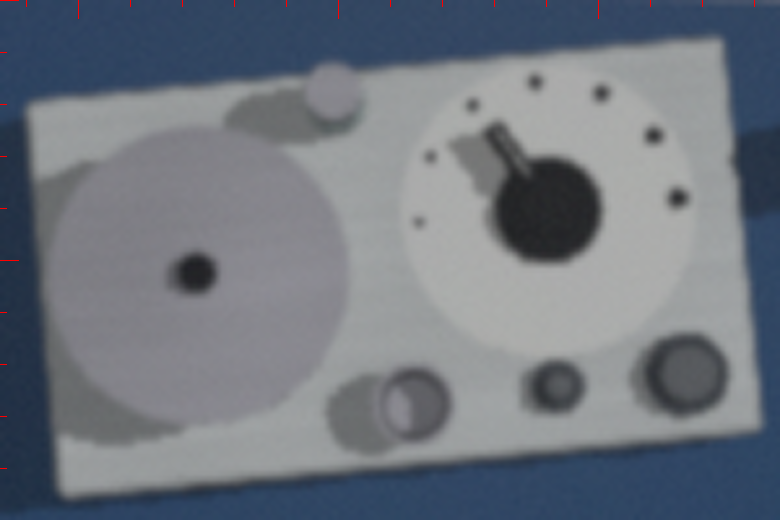

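The crop shows the lever pointing at the third mark: tip at crop (495,130), hub at (547,208). The marks run (418,222), (430,157), (473,105), (535,82), (601,93), (653,135), (678,198). Start is at (688,373), pulse at (558,386), the shaker at (333,92) and the cup at (413,403). Next I fit the cutter pose.

```bash
cat > fit.py <<'E'
from h import *
a=np.radians(np.arange(7)*30)
loc=[(25+81*np.sin(t),-100+81*np.cos(t)) for t in a]+[(-85,-175),(-85,-95)]
c=[(418,222),(430,157),(473,105),(535,82),(601,93),(653,135),(678,198),(688,373),(558,386)]
zs=[70]*7+[92,92]
W=lambda x,y,z: px2w("top",None,235+(x+.5)/5.2-.5,150+(y+.5)/5.2-.5,z)[:2]
w=np.array([W(x,y,z) for (x,y),z in zip(c,zs)]);l=np.array(loc)
cl,cw=l.mean(0),w.mean(0);H=(l-cl).T@(w-cw);U,S,V=np.linalg.svd(H);R=V.T@np.diag([1,np.linalg.det(V.T@U.T)])@U.T
t=cw-R@cl
print("yaw",np.degrees(np.arctan2(R[1,0],R[0,0])),"origin",t);print("res",np.round(w-(l@R.T+t),1).tolist())
g=lambda x,y: R@np.array([x,y])+t
print("axis",g(25,-100),"start",g(-85,-175),"pulse",g(-85,-95))
tip=W(495,130,101)-g(25,-100);q=R.T@tip;print("tip len",np.hypot(*q),"sel deg",np.degrees(np.arctan2(q[0],q[1])))
for k in range(1,8):
    s=np.radians((k-1)*30); print(k,"tip",g(25+62*np.sin(s),-100+62*np.cos(s)))
print("shaker",W(333,92,135),"cup",W(413,403,105))
E
python3 fit.py; python3 - <<'E'
from h import *
d=np.load("top0.npy")
for u,v in((365,188),(367,222),(340,190),(299,168)):print(px2w("top",d,u,v))
E
```

```text
yaw 6.99853739660123 origin [571.66791932   4.63221402]
res [[0.1, 0.1], [-0.5, -0.3], [-0.0, -0.4], [-0.1, 0.1], [-0.0, 0.2], [0.3, 0.2], [0.2, -0.6], [0.3, 0.4], [-0.2, 0.3]]
axis [608.66605152 -91.57661205] start [ 508.62393315 -179.42064743] pulse [ 498.87641263 -100.01670644]
tip len 57.13949239785678 sel deg 59.33953911127005
1 tip [601.11172312 -30.03855779]
2 tip [632.89283835 -34.50592956]
3 tip [658.18240561 -54.26534462]
4 tip [670.20410578 -84.02228365]
5 tip [ 665.73673401 -115.80339888]
6 tip [ 645.97731895 -141.09296614]
7 tip [ 616.22037992 -153.11466631]
shaker [669.51349018  41.94666632] cup [485.30911397 -11.4173023 ]
[ 617.64211056 -172.66776338   69.85913432]
[ 506.93913339 -179.73998845   88.26479982]
[605.82050432 -90.54889015  98.7646162 ]
[667.2369953   40.71728371 135.51608751]
```

The fit residuals are under 0.7 mm. The axis is at (608.7,-91.6) and the lever is on the third mark (59°), so it needs two clicks. I'll push with the shut fingers' y-face, turning the tool with the lever so that tool x runs along the lever and tool y is the push direction.

```bash
cat > mv.py <<'E'
from h import *
from scipy.spatial.transform import Rotation as Ro
A=np.array([608.67,-91.58])
def rel(p,yaw):
    s=env.state();R=Ro.from_euler('xyz',s["ee_rot"],degrees=True).as_matrix()
    print("shift m",np.round(R.T@(np.array(p)-s["ee_pos"])/1000,4),"roll",round(s["ee_rot"][2]-yaw,2),"| pos",s["ee_pos"].round(1),"rot",s["ee_rot"].round(1),"F",s["force"].round(1),"t",s["time_s"])
def pusher(s,r,off):  # lever angle deg, radius, pusher-centre offset along clockwise tangent
    a=np.radians(97-s);u=np.array([np.cos(a),np.sin(a)]);v=np.array([u[1],-u[0]])
    return A+r*u+off*v
E
python3 -c "
from mv import *
rel([*pusher(60,50,-36),200],37)"
```

```text
shift m [-0.3516 -0.5869  0.0138] roll -109.19 | pos [ 175.7 -547.   213.2] rot [-1.80e+02  1.00e-01 -7.22e+01] F [-0.  -0.3  0.2] t 0.1
```

```bash
python3 -m pendant '[{"xyz":[-0.025,-0.042,0],"roll":-8,"jaw":1},{"xyz":[-0.05,-0.084,0],"roll":-16,"jaw":1},{"xyz":[-0.075,-0.126,0],"roll":-24,"jaw":1},{"xyz":[-0.1,-0.168,0],"roll":-32,"jaw":1},{"xyz":[-0.125,-0.21,0],"roll":-40,"jaw":1},{"xyz":[-0.15,-0.252,0],"roll":-48,"jaw":1},{"xyz":[-0.175,-0.294,0],"roll":-56,"jaw":1},{"xyz":[-0.2,-0.336,0],"roll":-64,"jaw":1}]'; python3 -c "
from mv import *
rel([*pusher(60,50,-36),200],37)"
```

```text
time_s: 1.1
ee_pos: [435.3, -252.8, 213.7]
ee_rot: [-180.0, 0.0, -7.9]
force: [0.9, -0.7, 0.0]
gripper_width: 14.4
shift m [ 0.1595 -0.2444  0.0136] roll -44.93 | pos [ 435.3 -252.8  213.7] rot [-180.     0.    -7.9] F [ 0.9 -0.7  0. ] t 1.1
```

```bash
python3 -m pendant '[{"xyz":[0.028,-0.043,0],"roll":-8,"jaw":1},{"xyz":[0.056,-0.086,0],"roll":-16,"jaw":1},{"xyz":[0.084,-0.129,0],"roll":-24,"jaw":1},{"xyz":[0.112,-0.172,0],"roll":-32,"jaw":1},{"xyz":[0.14,-0.215,0.005],"roll":-40,"jaw":1},{"xyz":[0.1595,-0.2444,0.0136],"roll":-45,"jaw":1},{"xyz":[0.1595,-0.2444,0.0136],"roll":-45,"jaw":1},{"xyz":[0.1595,-0.2444,0.0136],"roll":-45,"jaw":1}]'; python3 -c "
from mv import *
rel([*pusher(60,50,-36),86],37)
p,d=env.grab_frame('wrist');cv2.imwrite('pics/w1.png',p)
"
```

```text
time_s: 2.1
ee_pos: [626.7, -35.5, 199.9]
ee_rot: [-180.0, 0.1, 36.8]
force: [-0.1, 0.3, 0.0]
gripper_width: 0.4
shift m [ 0.002  -0.002   0.1139] roll -0.22 | pos [626.7 -35.5 199.9] rot [-1.80e+02  1.00e-01  3.68e+01] F [-0.1  0.3  0. ] t 2.1
```

View pics/w1.png

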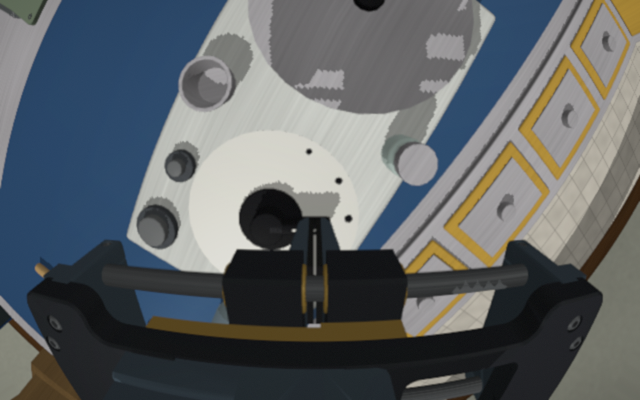

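The wrist view shows the hub at (270,217), with the fingertips at (315,235) between the third-mark shadow and the lever. Marks 1–3 are at (309,151), (338,181) and (348,218), and the shaker is clear at (415,163). That matches the plan, so I descend.

```bash
python3 -m pendant '[{"xyz":[0.002,-0.002,0.025],"roll":0,"jaw":1},{"xyz":[0.002,-0.002,0.05],"roll":0,"jaw":1},{"xyz":[0.002,-0.002,0.075],"roll":0,"jaw":1},{"xyz":[0.002,-0.002,0.095],"roll":0,"jaw":1},{"xyz":[0.002,-0.002,0.108],"roll":0,"jaw":1},{"xyz":[0.002,-0.002,0.114],"roll":0,"jaw":1},{"xyz":[0.002,-0.002,0.114],"roll":0,"jaw":1},{"xyz":[0.002,-0.002,0.114],"roll":0,"jaw":1}]'; python3 -c "
from mv import *
rel([*pusher(60,50,-22),86],37)
"
python3 -m pendant '[{"xyz":[0,0.002,0],"roll":0,"jaw":1},{"xyz":[0,0.004,0],"roll":0,"jaw":1},{"xyz":[0,0.006,0],"roll":0,"jaw":1},{"xyz":[0,0.008,0],"roll":0,"jaw":1},{"xyz":[0,0.01,0],"roll":0,"jaw":1},{"xyz":[0,0.012,0],"roll":0,"jaw":1},{"xyz":[0,0.013,0],"roll":0,"jaw":1},{"xyz":[0,0.013,0],"roll":0,"jaw":1}]'; python3 -c "
from mv import *
rel([*pusher(60,50,-22),86],37)
"
```

```text
time_s: 3.15
ee_pos: [628.2, -32.4, 87.2]
ee_rot: [179.9, -0.1, 36.8]
force: [0.5, 0.2, -0.5]
gripper_width: 0.3
shift m [-0.0012  0.0135  0.0012] roll -0.2 | pos [628.2 -32.4  87.2] rot [ 1.799e+02 -1.000e-01  3.680e+01] F [ 0.5  0.2 -0.5] t 3.15
time_s: 4.15
ee_pos: [635.0, -42.0, 86.3]
ee_rot: [-179.9, 0.0, 36.8]
force: [-1.8, 3.5, 2.2]
gripper_width: 0.1
shift m [-0.0008  0.0018  0.0003] roll -0.21 | pos [635.  -42.   86.3] rot [-179.9    0.    36.8] F [-1.8  3.5  2.2] t 4.15
```

Contact came at the expected place with about 4 N opposing. Now the first click, turning about the selector axis.

```bash
python3 -m pendant '[{"xyz":[0.0015,0.0035,0],"roll":4,"jaw":1},{"xyz":[0.0027,0.0072,0],"roll":8,"jaw":1},{"xyz":[0.0037,0.0109,0],"roll":12,"jaw":1},{"xyz":[0.0041,0.0128,0],"roll":14,"jaw":1},{"xyz":[0.0044,0.0147,0],"roll":16,"jaw":1},{"xyz":[0.0047,0.0166,0],"roll":18,"jaw":1},{"xyz":[0.0049,0.0185,0],"roll":20,"jaw":1},{"xyz":[0.0049,0.0185,0],"roll":20,"jaw":1}]'; python3 -c "
from mv import *
rel([*pusher(80,50,-23),86],17)
p,d=env.grab_frame('top');cv2.imwrite('pics/t1.png',cv2.resize(p[150:250,235:385],(780,520),interpolation=cv2.INTER_CUBIC))
p,d=env.grab_frame('scene');cv2.imwrite('pics/s1.png',cv2.resize(p[160:300,230:410],(720,560),interpolation=cv2.INTER_CUBIC))
"
```

```text
time_s: 5.15
ee_pos: [650.6, -54.8, 86.3]
ee_rot: [180.0, -0.0, 16.8]
force: [-0.2, 1.4, 0.8]
gripper_width: 0.3
shift m [-0.0009 -0.0001  0.0003] roll -0.21 | pos [650.6 -54.8  86.3] rot [180.   -0.   16.8] F [-0.2  1.4  0.8] t 5.15
```

View pics/s1.png

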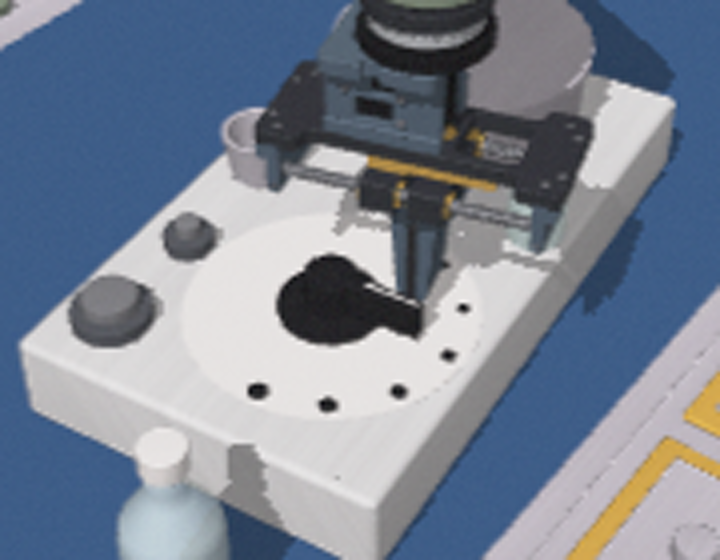

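The lever sits just past halfway, heading for the fourth mark at (449,355), and the contact force is low. The finger is clear of the shaker. I'll carry on another 20°.

```bash
python3 -m pendant '[{"xyz":[0.0015,0.0035,0],"roll":4,"jaw":1},{"xyz":[0.0027,0.0072,0],"roll":8,"jaw":1},{"xyz":[0.0037,0.0109,0],"roll":12,"jaw":1},{"xyz":[0.0041,0.0128,0],"roll":14,"jaw":1},{"xyz":[0.0044,0.0147,0],"roll":16,"jaw":1},{"xyz":[0.0047,0.0166,0],"roll":18,"jaw":1},{"xyz":[0.0049,0.0185,0],"roll":20,"jaw":1},{"xyz":[0.0049,0.0185,0],"roll":20,"jaw":1}]'; python3 -c "
from mv import *
rel([*pusher(100,50,-23),86],-3)
"
python3 -m pendant '[{"xyz":[0.0004,0.0009,0],"roll":1,"jaw":1},{"xyz":[0.0008,0.0018,0],"roll":2,"jaw":1},{"xyz":[0.0011,0.0026,0],"roll":3,"jaw":1},{"xyz":[0.0015,0.0035,0],"roll":4,"jaw":1},{"xyz":[0.0018,0.0044,0],"roll":5,"jaw":1},{"xyz":[0.0021,0.0053,0],"roll":6,"jaw":1},{"xyz":[0.0024,0.0062,0],"roll":7,"jaw":1},{"xyz":[0.0027,0.0072,0],"roll":8,"jaw":1}]'; python3 -c "
from mv import *
rel([*pusher(108,50,-23),86],-11)
p,d=env.grab_frame('scene');cv2.imwrite('pics/s2.png',cv2.resize(p[160:300,230:410],(720,560),interpolation=cv2.INTER_CUBIC))
"
```

```text
time_s: 6.25
ee_pos: [660.7, -71.6, 86.2]
ee_rot: [179.9, -0.0, -3.2]
force: [-0.7, 0.1, -0.0]
gripper_width: 0.3
shift m [-0.0009 -0.0004  0.0002] roll -0.21 | pos [660.7 -71.6  86.2] rot [179.9  -0.   -3.2] F [-0.7  0.1 -0. ] t 6.25
time_s: 7.25
ee_pos: [662.8, -78.3, 86.4]
ee_rot: [180.0, -0.0, -11.3]
force: [0.3, -0.8, -0.6]
gripper_width: 0.4
shift m [-0.0006  0.0003  0.0004] roll -0.26 | pos [662.8 -78.3  86.4] rot [180.   -0.  -11.3] F [ 0.3 -0.8 -0.6] t 7.25
```

View pics/s2.png

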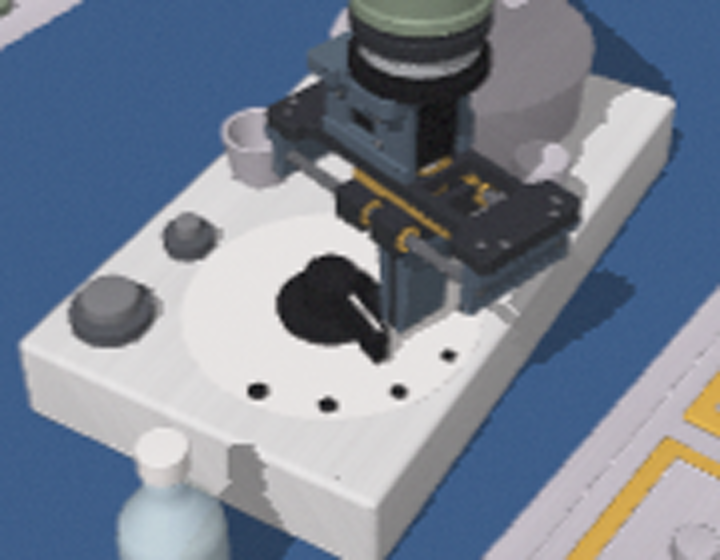

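The lever tip at (380,358) now points at the fifth mark (399,391), and the force is back to about 0, so it has clicked in. I'll back off and lift, then check.

```bash
python3 -m pendant '[{"xyz":[0,-0.006,0],"roll":0,"jaw":1},{"xyz":[0,-0.012,0],"roll":0,"jaw":1},{"xyz":[0,-0.015,0],"roll":0,"jaw":1},{"xyz":[0,-0.015,-0.02],"roll":0,"jaw":1},{"xyz":[0,-0.015,-0.05],"roll":0,"jaw":1},{"xyz":[0,-0.015,-0.08],"roll":0,"jaw":1},{"xyz":[0,-0.015,-0.095],"roll":0,"jaw":1},{"xyz":[0,-0.015,-0.095],"roll":0,"jaw":1}]'; python3 -c "
from mv import *
rel([508.6,-179.4,150],-11)
"
```

```text
time_s: 8.3
ee_pos: [666.2, -63.4, 182.2]
ee_rot: [-180.0, -0.1, -11.2]
force: [0.2, 1.1, 0.6]
gripper_width: 0.1
shift m [-0.1322  0.1443  0.0319] roll -0.18 | pos [666.2 -63.4 182.2] rot [-1.80e+02 -1.00e-01 -1.12e+01] F [0.2 1.1 0.6] t 8.3
```

```bash
python3 -m pendant '[{"xyz":[-0.025,0.027,0],"roll":0,"jaw":1},{"xyz":[-0.05,0.055,0],"roll":0,"jaw":1},{"xyz":[-0.08,0.087,0],"roll":0,"jaw":1},{"xyz":[-0.105,0.115,0],"roll":0,"jaw":1},{"xyz":[-0.125,0.136,0.01],"roll":0,"jaw":1},{"xyz":[-0.132,0.1443,0.025],"roll":0,"jaw":1},{"xyz":[-0.132,0.1443,0.032],"roll":0,"jaw":1},{"xyz":[-0.132,0.1443,0.032],"roll":0,"jaw":1}]'; python3 -c "
from mv import *
rel([508.6,-179.4,94],-11)
p,d=env.grab_frame('scene');p1,d=env.grab_frame('top')
cv2.imwrite('pics/s3.png',np.hstack([cv2.resize(p[180:270,240:380],(420,270),interpolation=cv2.INTER_CUBIC),cv2.resize(p1[150:240,300:385],(255,270),interpolation=cv2.INTER_CUBIC)]))
"
```

```text
time_s: 9.3
ee_pos: [508.1, -179.0, 148.2]
ee_rot: [-180.0, 0.1, -11.2]
force: [0.2, 0.1, 0.7]
gripper_width: 0.7
shift m [0.0007 0.0003 0.0542] roll -0.18 | pos [ 508.1 -179.   148.2] rot [-1.80e+02  1.00e-01 -1.12e+01] F [0.2 0.1 0.7] t 9.3
```

View pics/s3.png

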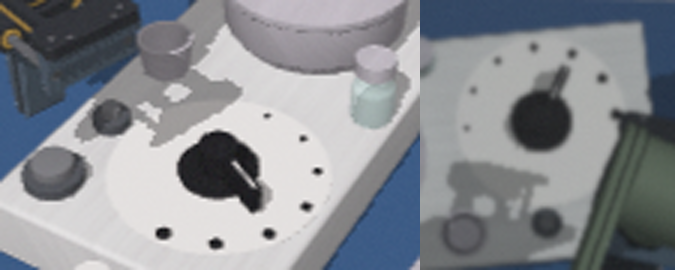

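Both views show the lever on the fifth mark: in the top view (right) the tip at (563,68) points at mark 5 (572,53). Before pressing, I check that the fingertip in the scene view, around crop (30,105), matches the pose over start.

```bash
python3 -c "
from mv import *
p=env.camera_params('scene');K=p['camera_matrix'];T=np.linalg.inv(p['cam_to_world'])
for q in ((508.1,-179,148),(508.6,-179.4,92)):
  c=T@np.r_[q,1]; u=K[0,0]*c[0]/-c[2]+K[0,2]; v=-K[1,1]*c[1]/-c[2]+K[1,2]; print((u-240)*3,(v-180)*3)
"
```

```text
40.901678254819785 104.93744380691109
48.66878074945993 159.38182983041813
```

The projection agrees with the picture. I'll press slowly.

```bash
python3 -m pendant '[{"xyz":[0.0005,0,0.025],"roll":0,"jaw":1},{"xyz":[0.0005,0,0.042],"roll":0,"jaw":1},{"xyz":[0.0005,0,0.05],"roll":0,"jaw":1},{"xyz":[0.0005,0,0.054],"roll":0,"jaw":1},{"xyz":[0.0005,0,0.057],"roll":0,"jaw":1},{"xyz":[0.0005,0,0.06],"roll":0,"jaw":1},{"xyz":[0.0005,0,0.062],"roll":0,"jaw":1},{"xyz":[0.0005,0,0.062],"roll":0,"jaw":1}]'
python3 -m pendant '[{"xyz":[0,0,0.001],"roll":0,"jaw":1},{"xyz":[0,0,0.0015],"roll":0,"jaw":1},{"xyz":[0,0,0.002],"roll":0,"jaw":1},{"xyz":[0,0,0.0025],"roll":0,"jaw":1},{"xyz":[0,0,0.003],"roll":0,"jaw":1},{"xyz":[0,0,0.003],"roll":0,"jaw":1},{"xyz":[0,0,0.003],"roll":0,"jaw":1},{"xyz":[0,0,0.003],"roll":0,"jaw":1}]'
```

```text
time_s: 10.4
ee_pos: [509.3, -179.7, 87.9]
ee_rot: [180.0, -0.1, -11.2]
force: [1.2, 1.0, 3.5]
gripper_width: 0.6
time_s: 11.4
ee_pos: [509.3, -179.7, 86.2]
ee_rot: [180.0, -0.1, -11.2]
force: [-1.1, 2.4, 13.9]
gripper_width: 0.5
```

It has bottomed: z 86.2 and 13.9 N, well over the 5 N spring. I push slightly further for certainty, then release and lift.

```bash
python3 -m pendant '[{"xyz":[0,0,0.001],"roll":0,"jaw":1},{"xyz":[0,0,0.001],"roll":0,"jaw":1},{"xyz":[0,0,-0.004],"roll":0,"jaw":1},{"xyz":[0,0,-0.012],"roll":0,"jaw":1},{"xyz":[0,0,-0.03],"roll":0,"jaw":1},{"xyz":[0,0,-0.06],"roll":0,"jaw":1},{"xyz":[0,0,-0.09],"roll":0,"jaw":1},{"xyz":[0,0,-0.11],"roll":0,"jaw":1}]'
python3 -m pendant '[{"xyz":[-0.04,0.02,0],"roll":0,"jaw":1},{"xyz":[-0.08,0.04,0],"roll":0,"jaw":1},{"xyz":[-0.12,0.06,0],"roll":0,"jaw":1},{"xyz":[-0.14,0.08,0],"roll":0,"jaw":1},{"xyz":[-0.15,0.1,0],"roll":0,"jaw":1},{"xyz":[-0.15,0.11,0],"roll":0,"jaw":1},{"xyz":[-0.15,0.11,0],"roll":0,"jaw":1},{"xyz":[-0.15,0.11,0],"roll":0,"jaw":1}]'
python3 -c "
from mv import *
p,d=env.grab_frame('scene');p1,d=env.grab_frame('top')
print(px2w('top',d,367,222),px2w('top',d,342,224))
cv2.imwrite('pics/s4.png',np.hstack([cv2.resize(p[160:280,240:400],(480,360),interpolation=cv2.INTER_CUBIC),cv2.resize(p1[150:250,285:385],(300,360),interpolation=cv2.INTER_CUBIC)]))
"
```

```text
time_s: 12.4
ee_pos: [508.3, -179.6, 195.1]
ee_rot: [180.0, 0.1, -11.2]
force: [0.5, 0.3, 0.8]
gripper_width: 0.7
time_s: 13.4
ee_pos: [340.6, -257.9, 194.1]
ee_rot: [-180.0, 0.0, -11.2]
force: [0.6, -0.1, -0.1]
gripper_width: 0.5
[ 506.65859069 -179.0306738    95.31714008] [ 498.14994051 -100.10439191   90.56414226]
```

View pics/s4.png

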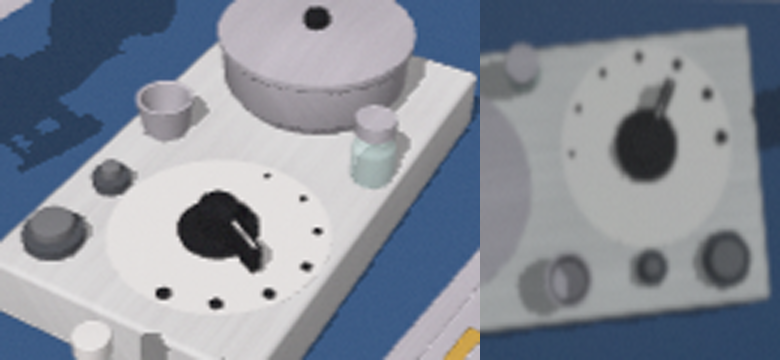

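The lever (tip at (668,85) in the top view) points at mark 5 (677,64). Start is back up, and the shaker and cup haven't moved. Handing in.

```bash
python3 -c "
from h import *
print(env.job_done())"
```

```text
the job is handed in; nothing more can be done
None
```

The job is done and handed in at about 13.5 s of the 64 s allowed; no verdict was reported.

- **Speed selector:** It started on the third mark. I pushed the lever clockwise with the shut fingertips for two clicks. After I backed off, the scene and top cameras both showed it on the fifth mark, and it was still there in the last pictures, after the press. The contact force I read was about 4 N at most.
- **Start button:** I pressed it only after the speed was set. It stopped at 86.2 mm, against 86 mm for fully down, with 13.9 N on the tool, so it was against its stop. I then lifted off. The last depth reading on its top was about 95 mm, against 92 mm when up. That is a noisy figure (about 88 mm at the start), but the picture also shows it up.
- **Everything else:** The arm is clear of the machine, with about 0 N on the tool. I never went near the pulse button. The shaker and cup are where they were in the last pictures. I did not look again at most of the loose things on the table, but nothing moved near them.

No check failed. Halfway through the first click the lever hung near the tipping point between the third and fourth marks, and it went on normally with the next push.

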